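# Check the balance of a sprung sample-chamber cover

### The job

To check the springs of the sample chamber's teal cover, first swing the clamp lever beside it fully open; then take the cover by its bar, raise it a few degrees past its balance point at 50 degrees without letting it go beyond 70 degrees, ease it back down and hold it about 7 degrees below the balance point, inside the green part of the arc. Finish while still holding the cover there with the gripper, at rest, for nothing else keeps it up. Leave the beakers in the chamber and the things on the bench where they are.

Things in the scene. Friction and masses are not known exactly. Their poses are not given: they have to be found in the camera images.
- chamber: Sample chamber, fixed: a white open-topped box 180 mm deep (its x) x 220 mm wide (its y) x 88 mm high, three bays side by side with a small beaker in each. Origin at the centre of its underside; x points from its front to its back (away from the robot at yaw 0), y to its left. A grey block with the clamp lever stands on its right side, a coloured arc on its left.
- cover_hinge (a point): Point on the cover's hinge axis, mid-width, fixed at the top back edge of the chamber, 85 mm behind its centre and 95 mm above the bench. The hinge axis runs along the chamber's y. Axes as the chamber's.
- cover_bar (a point): Middle of the cover's black handle bar: round, 12 mm thick, 140 mm long, parallel to the hinge axis, 220 mm from it; 95 mm above the bench when closed. Cover: teal see-through flap, aluminium frame, 170 mm from hinge to free edge, 216 mm wide, 10 mm thick. Struts at the bar's ends leave 44 mm clear between bar and flap: pinch the bar from above, one finger before, one behind it.
- cover (a joint): Cover angle, rad: 0 closed (level), grows as the bar rises and swings back over the chamber, stop at 1.45. Balance point 0.873 (50 degrees): let go below it, it falls shut; above it, its springs lift it to the stop. Needs under 3 N at the bar. A black pointer on its left edge moves along the arc: green from 35 to 50 degrees, red above.
- clamp_pivot (a point): Vertical pivot axis of the clamp lever on the grey block, given at the height of the knob's grip point (137 mm above the bench). Axes as the chamber's. It lies 35 mm in front (-x) and 147 mm to the right (-y) of the chamber's centre.
- clamp_knob (a point): Grip point of the lever's upright red round knob, 18 mm wide, 45 mm tall: 27 mm above the knob's foot, 137 mm above the bench, 55 mm from the pivot. The knob rides on a flat steel lever 125 mm long, 18 mm wide, 8 mm thick, top 110 mm above the bench. When closed the lever's other end lies over the cover's right edge and blocks it.
- clamp (a joint): Clamp lever angle, rad: 0 closed (lever along the chamber's y, knob on the right), 1.5 fully open (knob swung to the chamber's front, -x). Knob from the pivot in chamber axes: (-55 sin q, -55 cos q) mm. Stiff (about 1 N at the knob), stays where it is left.
- beaker0: Small clear glass beaker, 48 mm wide, 55 mm tall, in the chamber's right bay; origin at the centre of its foot.
- beaker1: Small amber glass beaker, 48 mm wide, 55 mm tall, in the chamber's middle bay; origin at its foot.
- beaker2: Small green glass beaker, 48 mm wide, 55 mm tall, in the chamber's left bay; origin at its foot.
- reagent: Amber reagent bottle, 70 mm wide, 150 mm tall, standing on the bench on the left; origin at its foot. Bystander.
- jar: White jar with teal lid, 60 mm wide, 80 mm tall, on the bench on the left; origin at its foot. Bystander.
- spare: Empty glass beaker, 60 mm wide, 70 mm tall, on the bench near the robot on the right; origin at its foot. Bystander.
- spatula: Steel weighing spatula, 180 mm long, 12 mm wide, lying on the bench near the robot on the left; origin under its middle. Bystander.
- puck: Teal weight puck, 50 mm wide, 30 mm tall, on the bench near the robot on the right; origin at its foot. Bystander.

How it is judged:
By the outcome, as a careful person would: the job done as asked, in the order asked, and still so for the second after the job is handed in, while the arm keeps its last pose, push and grip.
It also fails if it takes over 53 s, if anything falls off the work surface, if the arm or the gripper's body presses on something with over 40 N, if the wrist force passes 120 N, or if a joint passes its speed limit or range.

### The arm

A 6-joint arm with a two-finger parallel gripper is mounted at the origin on the work surface. World frame = base frame: x ahead of the robot, y to its left, z up, the work surface at z = 0. Lengths are in m, angles in rad, forces in N, time in s.
With the tool pointing down it reaches from about 0.375 to 0.9 m from the base axis. Payload 3.1 kg.
Tool frame: the origin (TCP) lies between the finger pads; the fingertips stand 14 mm ahead of it and the grasp point (between the pads) lies 5 mm behind it; z points along the fingers, y is the line along which they close (so a half turn about z gives the same grasp; the last joint's range is limited). The gripper opens to 87 mm and grips with 3 to 60 N. Pads are 19 mm wide; open, the fingers measure 117 mm over their backs; the gripper's body (75 mm by 190 mm) begins 51 mm behind the grasp point.
Start: joints at [1.167, 0.527, 1.433, -0, 1.181, -0.178], TCP at [0.14, 0.609, 0.237] pointing down, gripper open.
Joint ranges: [-3.08, 3.08], [-0.75, 2.2], [0.22, 2.44], [-1.43, 4.57], [0, 2.65], [-2.85, 2.85]. Speed limits (rad/s): [2.79, 2.79, 3.14, 3.14, 3.14, 3.14].

### API

Orientations are given as a rotation vector (axis times angle).
In Python, from bench import arm, cams gives the robot as it stands.
- The arm moves only by the shell command python3 -m creep 'ROWS' [OPENING] [FORCE]. ROWS is JSON, a list that holds one entry, the list of rows, each a list of 6 numbers: the shift along the tool's x, y, z each as a share of 0.03 m, from -1 to 1, then the turn, a rotation vector about the tool's x, y, z each as a share of 5 degrees, from -1 to 1. A call has 1 to 20 rows; each row shifts and turns the commanded pose from where the row before left it, along the tool's axes as they then stand; what a row does not reach is not made up. A row lasts 1/12 s, in which the tool goes at most 41.7 mm and 7.16 degrees, less where a joint would pass 70% of its speed; a pose out of reach is approached as far as the arm can. A call with a number of a shift or a turn outside -1 to 1 is refused whole. A call with a gripper value outside its range is refused whole. OPENING is the opening in per cent of the stroke, from 0 (shut) to 100 (fully open), set as the call begins (- or left out, the last holds). The fingers move at their own pace and stop on an object; FORCE is the grip in N (left out, the last holds). Time passes only in rows, so rows that do not move let the fingers close. It gives the time, the measured TCP pose, the force, the opening and the grip force at its end, in the units of the state.
- arm.get_state(): the state, without advancing time (a new reading comes with each control period).
- cams.get_image(name): name is "scene" or "top"; returns the picture (420x560x3 uint8, blue, green, red); there is no depth.
- cams.get_calibration(name): a dict with "fx", "fy", "cx", "cy" (pixels), "rvec" (rotation vector, rad) and "tvec" (3), from world to camera coordinates, as OpenCV has them. Camera axes: x right, y down, z forward; pixel columns grow to the right and rows downward; lengths in m; the calibration is good to about 2 mm. A picture is of the moment at which its call begins. get_calibration takes no time and is no camera call.
- arm.hand_in(): hands the job in; it is judged then, once.
The state is a dict: "t": time; "q": joint angles; "joint_velocities": joint speeds; "effort": joint torques, N m; "position": TCP position; "ee_rot": TCP orientation; "wrist_force": force on the tool from outside, world axes, zero at the start; "ft_torque": the same for the moment, N m; "gripper_width": finger opening in m; "grasp_force": force on a finger pad.
Only numpy, scipy, OpenCV 4.12 (cv2) and the standard library are available. Lean on these libraries where they do the work, as an engineer would, in place of code of your own. Each camera call takes 0.05 s, during which the arm holds its last target. There are 200 camera calls.

## Working session

There is one attempt and no reset: what is moved stays moved. The work goes in short steps, Python scripts to look and compute and a shell command to move; the robot and the scene stay as the last step left them, time stands still between calls to the robot, and variables do not carry over. Pictures are saved under pics/ and viewed, at most 10 in all, crops included, and the job is handed in when it is done.

```bash
mkdir -p pics; python3 - <<'E'
from bench import arm,cams
import cv2,numpy as np
s=arm.get_state();print({k:np.round(s[k],3) for k in('t','position','ee_rot','gripper_width')})
for n in('scene','top'):
    cv2.imwrite(f'pics/{n}0.png',cams.get_image(n));c=cams.get_calibration(n);print(n,c)
E
```

```text
{'t': np.float64(0.0), 'position': array([0.14 , 0.608, 0.236]), 'ee_rot': array([-3.540e-01, -3.121e+00,  3.000e-03]), 'gripper_width': np.float64(0.087)}
scene {'fx': 510.2707303019543, 'fy': 510.2707303019543, 'cx': 273.25674969726407, 'cy': 212.48321756455786, 'rvec': array([ 1.37492359,  2.10191993, -0.97102833]), 'tvec': array([ 0.1597598 , -0.24051061,  1.92050576])}
top {'fx': 483.94665973986355, 'fy': 483.94665973986355, 'cx': 276.0218196914794, 'cy': 208.19357927307905, 'rvec': array([ 2.13423797, -2.13722979,  0.12989468]), 'tvec': array([0.05435471, 0.53536296, 1.24432302])}
```

View pics/scene0.png

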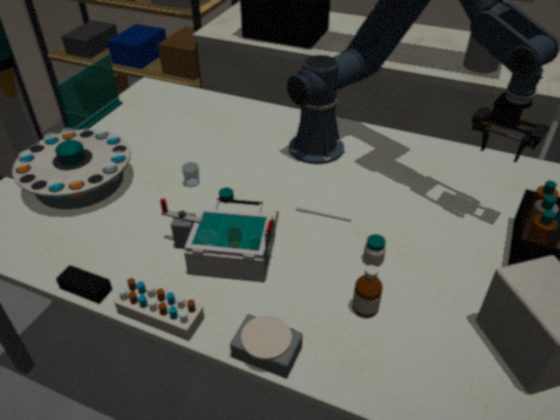

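View pics/top0.png

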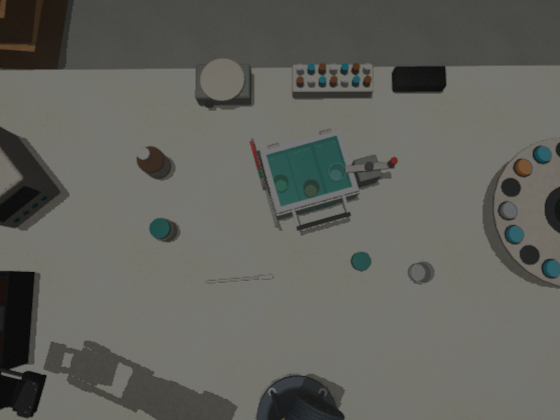

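The scene view shows the chamber at about (232,235), with the red knob at (164,205). In the top view the bar runs from about (298,227) to (350,214), the knob is at (394,161) and the pivot near (368,167). The robot's base is at the bottom.

```bash
cat > h.py <<'E'
import cv2,numpy as np
from bench import arm,cams
def cal(n):
    c=cams.get_calibration(n);K=np.array([[c['fx'],0,c['cx']],[0,c['fy'],c['cy']],[0,0,1]])
    return K,cv2.Rodrigues(c['rvec'])[0],c['tvec']
def ray(n,p):
    K,R,t=cal(n);d=R.T@np.linalg.solve(K,[p[0],p[1],1]);return -R.T@t,d
def onz(n,p,z):
    o,d=ray(n,p);return o+d*(z-o[2])/d[2]
def tri(a,b):
    P=[]
    for n in('top','scene'):
        K,R,t=cal(n);P.append(K@np.c_[R,t])
    X=cv2.triangulatePoints(P[0],P[1],np.float64(a),np.float64(b))[:,0];return X[:3]/X[3]
def proj(n,X):
    K,R,t=cal(n);p=K@(R@np.asarray(X)+t);return p[:2]/p[2]
def blob(m,box):
    x0,y0,x1,y1=box;k=np.zeros_like(m);k[y0:y1,x0:x1]=m[y0:y1,x0:x1]
    y,x=np.nonzero(k);return x,y
E
python3 - <<'E'
from h import *
T=cv2.imread('pics/top0.png');S=cv2.imread('pics/scene0.png')
def red(I):
    b,g,r=[I[...,i].astype(int) for i in range(3)];return ((r>70)&(r>2*g)&(r>2*b)).astype(np.uint8)
xt,yt=blob(red(T),(378,145,410,180));xs,ys=blob(red(S),(150,190,180,222))
print(len(xt),xt.min(),xt.max(),yt.min(),yt.max(),len(xs),xs.min(),xs.max(),ys.min(),ys.max())
a=(xt.mean(),yt.mean());b=(xs.mean(),ys.mean());print('knob',a,b,tri(a,b),onz('top',a,.15))
g=T.max(2);x,y=blob((g<45).astype(np.uint8),(290,205,360,238))
pts=np.c_[x,y].astype(np.float32);r=cv2.minAreaRect(pts);print('bar',len(x),r)
c=np.array(r[0]);print(onz('top',c,.1))
bx=cv2.boxPoints(r);print([onz('top',p,.1).round(3) for p in bx])
# teal chamber flap
h=cv2.cvtColor(T,cv2.COLOR_BGR2HSV);x,y=blob(((h[...,0]>75)&(h[...,0]<100)&(h[...,1]>110)).astype(np.uint8),(255,130,365,215))
r=cv2.minAreaRect(np.c_[x,y].astype(np.float32));print('teal',r,onz('top',r[0],.1),[onz('top',p,.1).round(3) for p in cv2.boxPoints(r)])
c=T[120:245,235:415];cv2.imwrite('pics/crop0.png',cv2.convertScaleAbs(cv2.resize(c,None,fx=4.4,fy=4.4,interpolation=2),alpha=1.6))
E
```

```text
33 391 396 157 163 16 161 164 199 202
knob (np.float64(393.54545454545456), np.float64(160.24242424242425)) (np.float64(162.5), np.float64(200.5)) [ 0.63641523 -0.23595492  0.15266631] [ 0.63682303 -0.23609022  0.15      ]
bar 176 ((323.1269226074219, 220.4654083251953), (3.420525312423706, 53.85136032104492), 74.74488067626953)
[ 0.49511138 -0.06611467  0.1       ]
[array([0.482, 0.   , 0.1  ]), array([ 0.517, -0.13 ,  0.1  ]), array([ 0.509, -0.133,  0.1  ]), array([ 0.473, -0.002,  0.1  ])]
teal ((310.3708801269531, 176.39613342285156), (64.74970245361328, 72.45339965820312), 74.35774993896484) [ 0.6081544  -0.03525167  0.1       ] [array([0.665, 0.076, 0.1  ]), array([ 0.715, -0.104,  0.1  ]), array([ 0.553, -0.145,  0.1  ]), array([0.503, 0.032, 0.1  ])]
```

View pics/crop0.png

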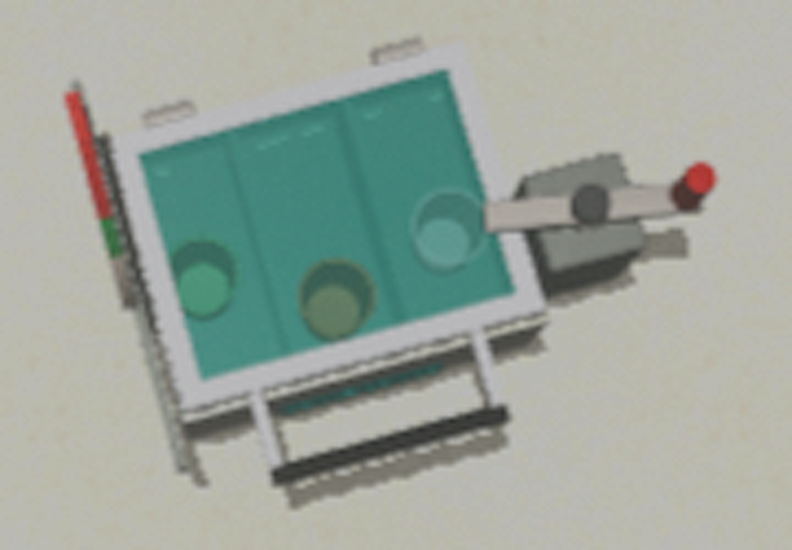

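The crop shows the bar at about (390,445), the lever from (490,215) to (700,185) and the arc on the left edge. Fit results:
- Chamber yaw is about 15.2° and its centre is near (0.625, -0.031).
- The knob is at (0.636, -0.236). That is 54 mm from the computed pivot, against 55 mm given.

Next I turn the tool so its y lies along the chamber's x, and move toward the knob.

```bash
python3 -m creep '[[[0,0,0,0,0,1],[0,0,0,0,0,1],[0,0,0,0,0,1],[0,0,0,0,0,1],[0,0,0,0,0,1],[0,0,0,0,0,1],[0,0,0,0,0,1],[0,0,0,0,0,1],[0,0,0,0,0,1],[0,0,0,0,0,1],[0,0,0,0,0,1],[0,0,0,0,0,1],[0,0,0,0,0,0.37]]]' 100
python3 -m creep '[[[-1,0.27,0,0,0,0],[-1,0.27,0,0,0,0],[-1,0.27,0,0,0,0],[-1,0.27,0,0,0,0],[-1,0.27,0,0,0,0],[-1,0.27,0,0,0,0],[-1,0.27,0,0,0,0],[-1,0.27,0,0,0,0],[-1,0.27,0,0,0,0],[-1,0.27,0,0,0,0],[-1,0.27,0,0,0,0],[-1,0.27,0,0,0,0],[-1,0.27,0,0,0,0],[-1,0.27,0,0,0,0],[-1,0.27,0,0,0,0],[-1,0.27,0,0,0,0],[-1,0.27,0,0,0,0],[-1,0.27,0,0,0,0],[-1,0.27,0,0,0,0],[-1,0.27,0,0,0,0]]]'
python3 -m creep '[[[-1,0.27,0,0,0,0],[-1,0.27,0,0,0,0],[-1,0.27,0,0,0,0],[-1,0.27,0,0,0,0],[-1,0.27,0,0,0,0],[-1,0.27,0,0,0,0],[-1,0.27,0,0,0,0],[-1,0.27,0,0,0,0],[-1,0.27,0,0,0,0],[0,0,0,0,0,0],[0,0,0,0,0,0]]]'
cat >> h.py <<'E'
ex=np.array([.965,.262]);ey=np.array([-.262,.965])
def need(X):
    from scipy.spatial.transform import Rotation as Ro
    s=arm.get_state();R=Ro.from_rotvec(s['ee_rot']);print('t',round(float(s['t']),2),'pos',s['position'].round(4),'toolR',R.as_matrix().round(3).tolist(),'F',s['wrist_force'].round(1),'w',round(float(s['gripper_width']),4))
    print('rows',(R.inv().apply(np.array(X)-s['position'])/.03).round(2))
E
python3 -c "
from h import *
need([.636,-.236,.132])"
```

```text
t: 1.18
position: [0.1397, 0.6088, 0.236]
ee_rot: [1.912, 2.492, -0.002]
wrist_force: [0.1, 1.0, 0.7]
gripper_width: 0.0868
grasp_force: 0.0
t: 2.85
position: [0.4539, 0.0712, 0.2363]
ee_rot: [-1.908, -2.495, 0.0]
wrist_force: [0.4, 1.0, -0.7]
gripper_width: 0.0874
grasp_force: 0.0
t: 3.77
position: [0.5951, -0.1703, 0.2357]
ee_rot: [-1.91, -2.493, 0.0]
wrist_force: [-0.7, 0.7, -1.4]
gripper_width: 0.0874
grasp_force: 0.0
t 3.77 pos [ 0.5951 -0.1703  0.2357] toolR [[-0.26, 0.966, -0.001], [0.966, 0.26, 0.001], [0.001, -0.001, -1.0]] F [-0.7  0.7 -1.4] w 0.0874
rows [-2.47  0.75  3.45]
```

```bash
python3 -m creep '[[[-0.82,0.25,0,0,0,0],[-0.82,0.25,0,0,0,0],[-0.83,0.25,0,0,0,0],[0,0,0,0,0,0],[0,0,0.7,0,0,0],[0,0,0.7,0,0,0],[0,0,0.7,0,0,0],[0,0,0.7,0,0,0],[0,0,0.65,0,0,0],[0,0,0,0,0,0],[0,0,0,0,0,0]]]'
python3 -c "
from h import *
need([.636,-.236,.132])
I=np.hstack([cv2.resize(cams.get_image('top')[110:260,230:420],None,fx=2.1,fy=2.1),cv2.resize(cams.get_image('scene')[150:300,100:290],None,fx=2.1,fy=2.1)])
cv2.imwrite('pics/c1.png',cv2.convertScaleAbs(I,alpha=1.6))"
```

```text
t: 4.68
position: [0.6346, -0.2324, 0.1319]
ee_rot: [-1.904, -2.493, 0.001]
wrist_force: [0.2, -0.6, 0.1]
gripper_width: 0.0868
grasp_force: 0.0
t 4.68 pos [ 0.6346 -0.2324  0.1319] toolR [[-0.263, 0.965, -0.004], [0.965, 0.263, 0.002], [0.003, -0.003, -1.0]] F [ 0.2 -0.6  0.1] w 0.0868
rows [-0.13  0.01 -0.  ]
```

View pics/c1.png

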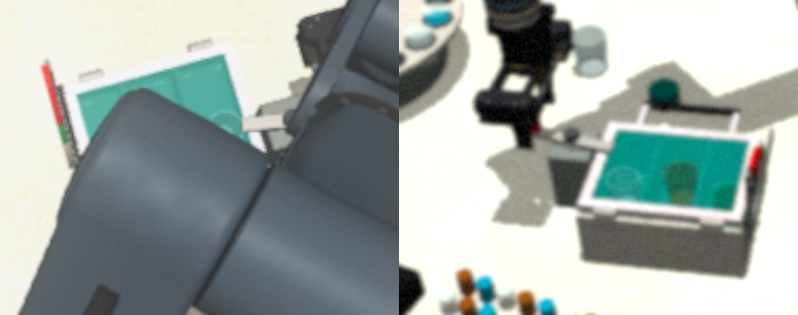

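The fingers stand around the red knob, visible at about (535,130) in the right half. I nudge slightly and close.

```bash
python3 -m creep '[[[-0.12,0,0,0,0,0],[0,0,0,0,0,0],[0,0,0,0,0,0],[0,0,0,0,0,0],[0,0,0,0,0,0],[0,0,0,0,0,0],[0,0,0,0,0,0],[0,0,0,0,0,0],[0,0,0,0,0,0],[0,0,0,0,0,0],[0,0,0,0,0,0],[0,0,0,0,0,0]]]' 0 12
python3 - <<'E'
from h import *
s=arm.get_state();p=s['position'][:2]
piv=np.array([.630,-.182])
d=p-piv;print(np.hypot(*d),d@ex,d@ey,np.arctan2(-(d@ex),-(d@ey)))
need([.578,-.2,.132])
E
```

```text
t: 5.78
position: [0.637, -0.2378, 0.133]
ee_rot: [1.908, 2.496, 0.0]
wrist_force: [0.2, 0.8, -0.5]
gripper_width: 0.0174
grasp_force: 12.0
0.05623734893485114 -0.007840969624474066 -0.05568432728160486 0.13989132990432906
t 5.78 pos [ 0.637  -0.2378  0.133 ] toolR [[-0.262, 0.965, 0.0], [0.965, 0.262, 0.0], [-0.0, 0.0, -1.0]] F [ 0.2  0.8 -0.5] w 0.0174
rows [ 1.73 -1.57  0.03]
```

```bash
python3 -m creep '[[[0.03,-0.15,0,0,0,0],[0.04,-0.15,0,0,0,0],[0.06,-0.14,0,0,0,0],[0.06,-0.14,0,0,0,0],[0.08,-0.13,0,0,0,0],[0.09,-0.13,0,0,0,0],[0.1,-0.12,0,0,0,0],[0.11,-0.11,0,0,0,0],[0.12,-0.1,0,0,0,0],[0.12,-0.1,0,0,0,0],[0.14,-0.08,0,0,0,0],[0.14,-0.07,0,0,0,0],[0.14,-0.05,0,0,0,0],[0.15,-0.05,0,0,0,0],[0.15,-0.03,0,0,0,0],[0.15,-0.02,0,0,0,0],[0,0,0,0,0,0],[0,0,0,0,0,0]]]'
python3 - <<'E'
from h import *
s=arm.get_state();p=s['position'][:2]
piv=np.array([.630,-.182])
d=p-piv;print(np.hypot(*d),d@ex,d@ey,np.arctan2(-(d@ex),-(d@ey)),s['wrist_force'])
E
```

```text
t: 7.28
position: [0.5813, -0.2055, 0.1339]
ee_rot: [1.899, 2.489, -0.004]
wrist_force: [6.6, -9.9, -5.0]
gripper_width: 0.0177
grasp_force: 12.0
0.054050121424713146 -0.053136820651520755 -0.009874776535564875 1.387055576770824 [ 6.5765955  -9.85605338 -4.99317545]
```

```bash
python3 -m creep '[[[0.06,0,0,0,0,0],[0.06,0,0,0,0,0],[0,0,0,0,0,0],[0,0,0,0,0,0]]]'
python3 - <<'E'
from h import *
s=arm.get_state();p=s['position'][:2]
d=p-np.array([.630,-.182]);f=s['wrist_force'][:2];print(d@ex,d@ey,f@ex,f@ey)
E
```

```text
t: 7.62
position: [0.5809, -0.2038, 0.1342]
ee_rot: [1.897, 2.487, -0.006]
wrist_force: [7.1, -13.0, -5.3]
gripper_width: 0.0175
grasp_force: 12.0
-0.053129653961698116 -0.008125022336940733 3.4320032932052857 -14.421594294347862
```

The force is climbing, which suggests the lever is at its stop. I release, rise and look.

```bash
python3 -m creep '[[[0,0,0,0,0,0],[0,0,0,0,0,0],[0,0,0,0,0,0],[0,0,0,0,0,0],[0,0,0,0,0,0],[0,0,-0.8,0,0,0],[0,0,-0.9,0,0,0],[0,0,-0.9,0,0,0],[0,0,-0.9,0,0,0],[0,-1,0,0,0,0],[0,-1,0,0,0,0],[0,-1,0,0,0,0],[0,-1,0,0,0,0],[0,-0.5,0,0,0,0],[0,0,0,0,0,0]]]' 100
python3 -c "
from h import *
need([.495,-.066,.15])
T=cams.get_image('top');S=cams.get_image('scene');cv2.imwrite('pics/top2.png',T);cv2.imwrite('pics/scene2.png',S)
I=np.hstack([cv2.resize(T[110:260,230:420],None,fx=2.1,fy=2.1),cv2.resize(S[150:300,100:290],None,fx=2.1,fy=2.1)])
cv2.imwrite('pics/c2.png',cv2.convertScaleAbs(I,alpha=1.6))"
```

```text
t: 8.87
position: [0.4433, -0.2326, 0.2378]
ee_rot: [-1.907, -2.491, 0.001]
wrist_force: [0.3, 0.5, 0.9]
gripper_width: 0.0866
grasp_force: 0.0
t 8.87 pos [ 0.4433 -0.2326  0.2378] toolR [[-0.261, 0.965, -0.004], [0.965, 0.261, 0.002], [0.003, -0.003, -1.0]] F [0.3 0.5 0.9] w 0.0866
rows [4.9  3.12 2.93]
```

View pics/c2.png

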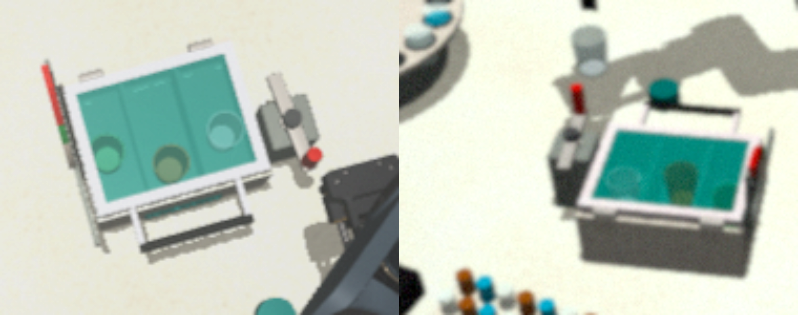

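The lever is at about (292,118) with its knob at (313,157), nearly along the chamber's x. It looks a little short of fully open, so I measure it.

```bash
python3 - <<'E'
from h import *
def red(I):
    b,g,r=[I[...,i].astype(int) for i in range(3)];return ((r>70)&(r>2*g)&(r>2*b)).astype(np.uint8)
K=[]
for a,b,bt,bs in(('top0','scene0',(378,145,410,180),(150,190,180,222)),('top2','scene2',(370,175,390,195),(175,180,195,210))):
    T=cv2.imread(f'pics/{a}.png');S=cv2.imread(f'pics/{b}.png')
    xt,yt=blob(red(T),bt);xs,ys=blob(red(S),bs);A=(xt.mean(),yt.mean());B=(xs.mean(),ys.mean())
    k=tri(A,B);K.append(onz('top',A,.152)[:2]);print(len(xt),len(xs),k,K[-1])
ch=K[1]-K[0];m=(K[0]+K[1])/2;L=np.hypot(*ch);print('chord',L,'dq',2*np.arcsin(L/.11))
n=np.array([-ch[1],ch[0]])/L
h=np.sqrt(.055**2-L*L/4)
for s in(1,-1):
    p=m+s*h*n;print('piv',p,[np.arctan2(-((k-p)@ex),-((k-p)@ey)) for k in K])
# dark pivot cap in both
for a in('top0','top2'):
    I=cv2.imread(f'pics/{a}.png');x,y=blob((I.max(2)<60).astype(np.uint8),(362,158,376,174));print('cap',len(x),onz('top',(x.mean(),y.mean()),.12) if len(x) else 0)
E
```

```text
33 16 [ 0.63641523 -0.23595492  0.15266631] [ 0.6363293 -0.2356411]
33 19 [ 0.5789942  -0.19888306  0.1547304 ] [ 0.57923089 -0.19882569]
chord 0.06793822997468921 dq 1.3314265721612304
piv [ 0.58433976 -0.2535879 ] [np.float64(-1.6380770437519796), np.float64(-2.96950361591321)]
piv [ 0.63122043 -0.18087889] [np.float64(0.17208903767658515), np.float64(1.503515609837814)]
cap 68 [ 0.62850402 -0.17996465  0.12      ]
cap 8 [ 0.62372919 -0.17446418  0.12      ]
```

```bash
python3 - <<'E'
from h import *
a=onz('top',(230+272/2.1,110+78/2.1),.11)[:2]-[.6312,-.1809]
print(a,np.hypot(*a),np.arctan2(a@ex,a@ey))
I=cv2.imread('pics/top2.png');g=I.max(2);x,y=blob((g<60).astype(np.uint8),(290,205,360,238))
r=cv2.minAreaRect(np.c_[x,y].astype(np.float32));print(len(x),r,[onz('top',p,.1).round(3) for p in cv2.boxPoints(r)],onz('top',r[0],.1))
x,y=blob((cv2.imread('pics/scene2.png').max(2)<60).astype(np.uint8),(225,195,270,212));r2=cv2.minAreaRect(np.c_[x,y].astype(np.float32));print(len(x),r2,tri(r[0],r2[0]))
need([.495,-.066,.15])
E
```

```text
[0.05009452 0.02064256] 0.0541809605471833 1.445038170714708
212 ((321.0783996582031, 213.55276489257812), (18.537986755371094, 54.11697006225586), 74.53878784179688) [array([0.517, 0.011, 0.1  ]), array([ 0.554, -0.121,  0.1  ]), array([ 0.508, -0.133,  0.1  ]), array([ 0.472, -0.002,  0.1  ])] [ 0.512637  -0.0612103  0.1      ]
103 ((241.56930541992188, 199.3069305419922), (33.433250427246094, 6.666749477386475), 5.710593223571777) [ 0.50807318 -0.05537598  0.11903974]
t 8.97 pos [ 0.4468 -0.2333  0.2382] toolR [[-0.262, 0.965, 0.0], [0.965, 0.262, 0.0], [0.0, 0.0, -1.0]] F [ 1.2 -0.3  0.2] w 0.087
rows [4.96 3.01 2.94]
```

Knob and pivot agree with q ≈ 1.50, at the stop. The pivot-based bar centre is (0.496, -0.065), which matches the image. Now to the bar.

```bash
python3 -m creep '[[[0.7,0.43,0,0,0,0],[0.7,0.43,0,0,0,0],[0.7,0.43,0,0,0,0],[0.7,0.43,0,0,0,0],[0.7,0.43,0,0,0,0],[0.7,0.43,0,0,0,0],[0.7,0.43,0,0,0,0],[0,0,0,0,0,0],[0,0,0.7,0,0,0],[0,0,0.7,0,0,0],[0,0,0.7,0,0,0],[0,0,0,0,0,0],[0,0,0,0,0,0]]]'
python3 -c "
from h import *
need([.496,-.065,.09])"
```

```text
t: 10.05
position: [0.4956, -0.0677, 0.1743]
ee_rot: [-1.906, -2.495, 0.001]
wrist_force: [0.2, -0.0, 0.5]
gripper_width: 0.0871
grasp_force: 0.0
t 10.05 pos [ 0.4956 -0.0677  0.1743] toolR [[-0.263, 0.965, -0.002], [0.965, 0.263, 0.001], [0.001, -0.002, -1.0]] F [ 0.2 -0.   0.5] w 0.0871
rows [0.08 0.04 2.81]
```

Full opening would put the rear finger over the flap, since the gap is only 44 mm. I narrow to 48% (42 mm) first, then descend.

```bash
python3 -m creep '[[[0.08,0.04,0,0,0,0],[0,0,0,0,0,0],[0,0,0,0,0,0],[0,0,0,0,0,0],[0,0,0,0,0,0],[0,0,0,0,0,0]]]' 48 20
python3 -m creep '[[[0,0,0.5,0,0,0],[0,0,0.5,0,0,0],[0,0,0.5,0,0,0],[0,0,0.5,0,0,0],[0,0,0.4,0,0,0],[0,0,0.4,0,0,0],[0,0,0,0,0,0],[0,0,0,0,0,0]]]'
python3 -m creep '[[[0,0,0,0,0,0],[0,0,0,0,0,0],[0,0,0,0,0,0],[0,0,0,0,0,0],[0,0,0,0,0,0],[0,0,0,0,0,0],[0,0,0,0,0,0],[0,0,0,0,0,0]]]' 0 20
python3 -c "
from h import *
need([.496,-.065,.09])"
```

```text
t: 10.55
position: [0.4963, -0.0655, 0.1755]
ee_rot: [1.907, 2.495, 0.0]
wrist_force: [0.5, -0.7, 0.1]
gripper_width: 0.0552
grasp_force: 0.0
t: 11.22
position: [0.4959, -0.0653, 0.0908]
ee_rot: [-1.907, -2.495, 0.001]
wrist_force: [-0.7, -0.5, 0.4]
gripper_width: 0.0418
grasp_force: 0.0
t: 11.88
position: [0.4955, -0.0655, 0.0911]
ee_rot: [-1.907, -2.496, 0.002]
wrist_force: [-3.3, -1.7, 2.1]
gripper_width: 0.0114
grasp_force: 20.0
t 11.88 pos [ 0.4955 -0.0655  0.0911] toolR [[-0.263, 0.965, -0.001], [0.965, 0.263, -0.0], [0.0, -0.001, -1.0]] F [-3.3 -1.7  2.1] w 0.0114
rows [0.01 0.02 0.04]
```

```bash
python3 -m creep '[[[0,0.01,-0.32,0,0,0],[0,0.02,-0.32,0,0,0],[0,0.035,-0.32,0,0,0],[0,0.05,-0.315,0,0,0],[0,0.06,-0.315,0,0,0],[0,0.08,-0.31,0,0,0],[0,0.09,-0.305,0,0,0],[0,0.1,-0.305,0,0,0],[0,0.115,-0.3,0,0,0],[0,0.13,-0.29,0,0,0],[0,0.14,-0.285,0,0,0],[0,0.155,-0.28,0,0,0],[0,0,0,0,0,0],[0,0,0,0,0,0]]]'
cat >> h.py <<'E'
def ang():
    s=arm.get_state();p=s['position'];hx=(np.array([.6265,-.0298])+.085*ex)
    x=(p[:2]-hx)@ex;z=p[2]+.005-.095;f=s['wrist_force'];print('deg',np.degrees(np.arctan2(z,-x)),'r',np.hypot(x,z),'F',f[:2]@ex,f[2],'lat',(p[:2]-hx)@ey,'w',s['gripper_width'])
E
python3 -c "
from h import *
ang();S=cams.get_image('scene');cv2.imwrite('pics/c3.png',cv2.convertScaleAbs(cv2.resize(S[130:300,130:330],None,fx=3.5,fy=3.5),alpha=1.6))"
```

```text
t: 13.05
position: [0.5229, -0.0579, 0.2025]
ee_rot: [-1.905, -2.496, 0.005]
wrist_force: [-5.0, -4.3, 1.8]
gripper_width: 0.0114
grasp_force: 20.0
deg 30.31774864074904 r 0.22276978515151905 F -5.964348030204708 1.8388127169983586 lat 3.6384454042713565e-05 w 0.011425658550577845
```

View pics/c3.png

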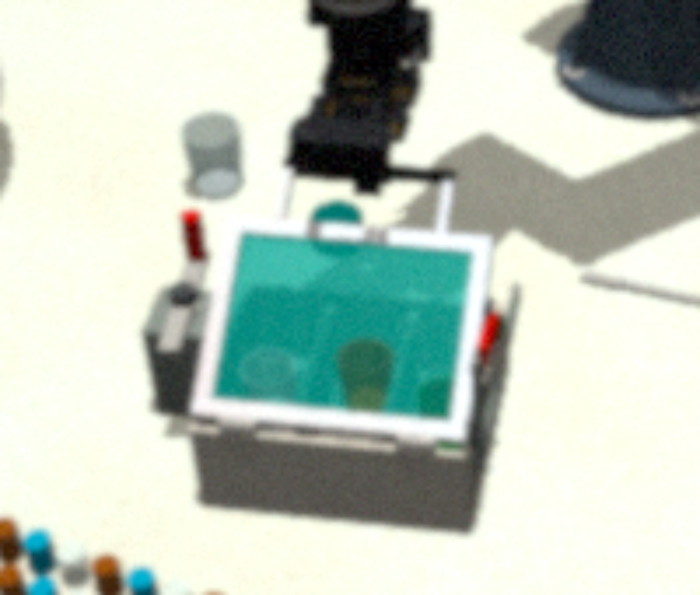

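The cover rises with the gripper, its frame's top edge at about (360,230), pointer angle about 30°. The beakers are undisturbed. I continue to about 55°.

```bash
python3 -m creep '[[[0,0.13,-0.273,0,0,0],[0,0.15,-0.267,0,0,0],[0,0.19,-0.257,0,0,0],[0,0.2,-0.25,0,0,0],[0,0.21,-0.24,0,0,0],[0,0.222,-0.232,0,0,0],[0,0.23,-0.22,0,0,0],[0,0.242,-0.212,0,0,0],[0,0,0,0,0,0],[0,0,0,0,0,0]]]'
python3 -c "
from h import *
ang()"
python3 -m creep '[[[0,0.125,-0.1,0,0,0],[0,0.125,-0.1,0,0,0],[0,0.13,-0.095,0,0,0],[0,0.13,-0.095,0,0,0],[0,0,0,0,0,0],[0,0,0,0,0,0],[0,0,0,0,0,0]]]'
python3 -c "
from h import *
ang();S=cams.get_image('scene');T=cams.get_image('top')
I=np.hstack([cv2.resize(T[110:260,230:420],None,fx=2.1,fy=2.1),cv2.resize(S[150:300,130:320],None,fx=2.1,fy=2.1)])
cv2.imwrite('pics/c4.png',cv2.convertScaleAbs(I,alpha=1.6))"
```

```text
t: 13.93
position: [0.5697, -0.0449, 0.2624]
ee_rot: [-1.906, -2.497, 0.002]
wrist_force: [-7.5, -3.4, 7.6]
gripper_width: 0.0113
grasp_force: 20.0
deg 50.176956103438734 r 0.2244654063773885 F -8.135488336960401 7.579877133788171 lat 0.0002978651557915546 w 0.011328531025694042
t: 14.52
position: [0.5847, -0.0407, 0.2741]
ee_rot: [1.907, 2.496, -0.0]
wrist_force: [-6.1, -1.8, 8.1]
gripper_width: 0.0112
grasp_force: 20.0
deg 55.139771956617054 r 0.224316567255062 F -6.339221149090474 8.145188229607932 lat 0.0004189421298453899 w 0.011150077756057745
```

View pics/c4.png

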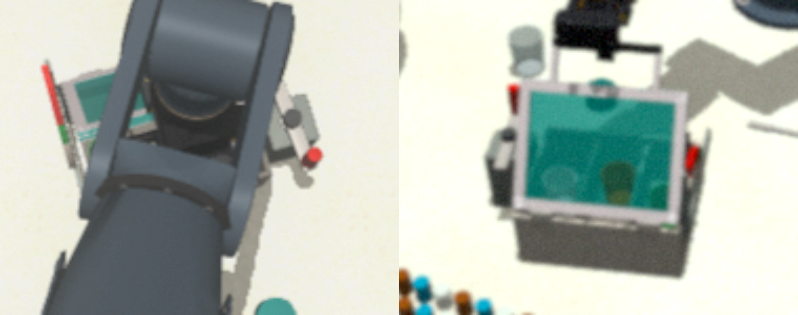

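At about 55° the cover is near upright, with its top edge at (600,90) in the right half, lever open and beakers in place. I check the angle from the bar's end, then ease down to about 43°.

```bash
cat >> h.py <<'E'
def vis(p,lat):
    o,d=ray('scene',p);hx=np.array([.6265,-.0298])+.085*ex
    k=(lat-(o[:2]-hx)@ey)/(d[:2]@ey);X=o+k*d;x=(X[:2]-hx)@ex;z=X[2]-.095
    print('vis deg',np.degrees(np.arctan2(z,-x)),'r',np.hypot(x,z))
E
python3 -c "
from h import *
vis((130+263/2.1,150+50/2.1),.07)"
python3 -m creep '[[[0,-0.105,0.07,0,0,0],[0,-0.105,0.07,0,0,0],[0,-0.102,0.075,0,0,0],[0,-0.102,0.075,0,0,0],[0,-0.1,0.08,0,0,0],[0,-0.1,0.08,0,0,0],[0,-0.1,0.08,0,0,0],[0,-0.1,0.08,0,0,0],[0,-0.1,0.08,0,0,0],[0,-0.095,0.085,0,0,0],[0,-0.095,0.085,0,0,0],[0,-0.09,0.09,0,0,0],[0,0,0,0,0,0],[0,0,0,0,0,0],[0,0,0,0,0,0]]]'
python3 -c "
from h import *
ang();S=cams.get_image('scene');cv2.imwrite('pics/c5.png',cv2.convertScaleAbs(cv2.resize(S[150:270,190:300],None,fx=5,fy=5),alpha=1.6))"
```

```text
vis deg 52.325506112475004 r 0.22154287859600236
t: 15.87
position: [0.5509, -0.0502, 0.2424]
ee_rot: [-1.908, -2.496, -0.002]
wrist_force: [2.3, 1.8, -1.8]
gripper_width: 0.0111
grasp_force: 20.0
deg 43.011523531088145 r 0.22337345775685913 F 2.69430472030688 -1.7710210447088068 lat 0.00010718359291153612 w 0.011132705312266346
```

View pics/c5.png

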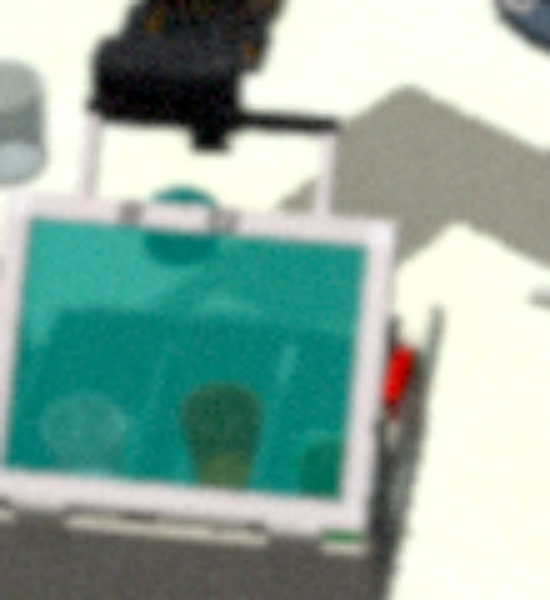

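```bash
python3 - <<'E'
from h import *
hx=np.array([.6265,-.0298])+.085*ex
def pred(th,lat=.07,r=.22):
    t=np.radians(th);p=hx-r*np.cos(t)*ex+lat*ey;return proj('scene',[*p,.095+r*np.sin(t)])
for n,th in(('scene0',0),('scene2',0)):
    I=cv2.imread(f'pics/{n}.png');x,y=blob((I.max(2)<60).astype(np.uint8),(225,195,280,212));i=x>x.max()-2;print(n,x.max(),y[i].mean(),pred(0))
I=cams.get_image('scene');x,y=blob((I.max(2)<60).astype(np.uint8),(240,165,275,185));i=x>x.max()-2;print('now',x.max(),y[i].mean(),[(t,pred(t).round(1)) for t in(40,42,44,46)])
vis((x.max()+.5,y[i].mean()),.07)
c=cv2.imread('pics/c4.png')[:100,399:];x,y=blob((c.max(2)<100).astype(np.uint8),(230,35,280,65));i=x>x.max()-4;print('peak',130+(x.max())/2.1,150+y[i].mean()/2.1,[(t,pred(t).round(1)) for t in(50,52,54,56)])
# inner rim flap corner (left free edge) now: r=.17 lat=.108
print([(t,pred(t,.108,.17).round(1)) for t in(40,43,46)])
E
```

```text
scene0 258 203.0 [262.28015423 204.31186235]
scene2 258 202.66666666666666 [262.28015423 204.31186235]
now 256 174.5 [(40, array([257.8, 176.7])), (42, array([257.4, 176. ])), (44, array([257. , 175.5])), (46, array([256.6, 175.1]))]
vis deg 46.72166264653047 r 0.22128056664986456
peak 253.8095238095238 173.45238095238096 [(50, array([255.7, 174.5])), (52, array([255.3, 174.4])), (54, array([254.8, 174.4])), (56, array([254.3, 174.4]))]
[(40, array([269.5, 195.7])), (43, array([269.1, 195.1])), (46, array([268.7, 194.7]))]
```

The bar's end agrees with the kinematic angles, about 55° at the peak and 43° now, once the constant 1 px offset seen when closed is allowed for. I settle, then hand in.

```bash
python3 -m creep '[[[0,0,0,0,0,0],[0,0,0,0,0,0],[0,0,0,0,0,0],[0,0,0,0,0,0],[0,0,0,0,0,0],[0,0,0,0,0,0]]]'
python3 -c "
from h import *
ang();print(abs(arm.get_state()['joint_velocities']).max());print(arm.hand_in())"
```

```text
t: 16.47
position: [0.551, -0.0502, 0.2426]
ee_rot: [1.908, 2.495, 0.002]
wrist_force: [4.9, 3.1, -4.3]
gripper_width: 0.011
grasp_force: 20.0
deg 43.09003622178795 r 0.22341082314765845 F 5.4954763256640895 -4.307384490252318 lat 5.8383246524150445e-05 w 0.011033423657104132
0.002675786998330918
the job is handed in; nothing more can be done
None
```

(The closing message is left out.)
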